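# Seat and clamp an injector on the test bench

### The arm

A 7-joint arm with a two-finger parallel gripper is mounted at the origin on the work surface. World frame = base frame: x ahead of the robot, y to its left, z up, the work surface at z = 0. Lengths are in mm, angles in rad, forces in N, time in s.
With the tool pointing down it reaches from about 400 to 850 mm from the base axis. Payload 10.4 kg.
Tool frame: the origin (TCP) lies midway between the tips of the shut fingers; the grasp point (between the pads) lies 19 mm behind it; z points along the fingers, y is the direction in which the jaws open and shut (so a half turn about z gives the same grasp; the last joint's range is limited). The gripper opens to 85 mm and grips with 20 to 120 N. Pads are 22 mm wide; open, the fingers measure 114 mm over their backs; the gripper's body (76 mm by 85 mm) begins 54 mm behind the grasp point. The pads swing forward as they close: fully open they stand 13 mm farther back than shut.
Start: joints at [1.221, 0.332, -0.065, 1.46, 0.022, 1.35, -0.088], TCP at [200.656, -591.936, 231.338] pointing down, gripper open.
Joint ranges: [-2.6, 2.6], [-0.5, 2.12], [-1.47, 1.34], [0.16, 2.42], [-1.27, 4.41], [0.06, 2.06], [-2.6, 2.6]. Speed limits (rad/s): [2.22, 2.22, 2.79, 2.79, 3.14, 3.14, 3.14].

### API

Orientations are given as [roll, pitch, yaw] about the fixed x, y, z axes, in that order (R = Rz(yaw) Ry(pitch) Rx(roll)).
In Python, from bench import r gives the robot as it stands.
- The arm moves only by the shell command python3 -m creep 'ROWS' [FORCE]. ROWS is JSON, a list of rows, each an object with "fingers": the finger opening in cm, from 0 to 8.54; "translation": the shift along the tool's x, y, z in cm, a list of three; "rot": the turn, a rotation vector about the tool's x, y, z in rad, a list of three. In form: [{"fingers": fingers, "translation": [dx, dy, dz], "rot": [wx, wy, wz]}, ...]. A call has exactly 5 rows; each row is the pose to reach, as a shift and turn from the pose commanded when the call began, along the tool's axes at that moment; what a row does not reach only later rows make up. A row lasts 1/12 s, in which the tool goes at most 41.7 mm and 7.16 degrees, less where a joint would pass 70% of its speed; a pose out of reach is approached as far as the arm can. A call with a gripper value outside its range is refused whole. The fingers move at their own pace and stop on an object; FORCE is the grip in N (left out, the last holds). Time passes only in rows, so rows that repeat a pose let the fingers close, or fill a call up. It gives the time, the measured TCP pose, the force and the opening at its end, in the units of the state.
- r.observe(): the state, without advancing time (a new reading comes with each control period).
- r.camera(name): name is "side" or "top"; returns (picture, depth): 384x512x3 uint8, red, green, blue; 384x512 float32, mm along the optical axis (not along the pixel's ray), 0 where there is no reading.
- r.camera_model(name): a dict with "fx", "fy", "cx", "cy" (pixels), "pose" (4x4, takes a point from camera to world coordinates). Camera axes: x right, y down, z forward; pixel columns grow to the right and rows downward; lengths in mm; the calibration is good to about 2 mm. A picture is of the moment at which its call begins. camera_model takes no time and is no camera call.
- r.job_done(): hands the job in, once; it reports no verdict.
Trained networks look in the newest picture that a camera, given by its name, has taken for a name from the list of things; names that differ only in an ending like _2 or _b are one class to them, and where a whole thing is asked for, a point or a joint stands for the part that bears it (a point fixed in the world has none). Each returns a list of dicts, best first, with "score" (0 to 1); they miss things now and then, are a little off and sometimes report something else, mostly with a low value. They report only what shows in the picture. A call takes as long as a camera call. They do not tell look-alikes from the thing itself.
- r.regions_of(camera, query): "pixels" (384x512 bool, what is visible of it) and "uv" ([column, row] in pixels, amid what is visible of it).
The state is a dict: "t": time; "joint_pos": joint angles; "dq": joint speeds; "joint_torque": joint torques, N m; "eef_pos": TCP position; "eef_rot": TCP orientation; "ft_force": force on the tool from outside, world axes, zero at the start; "torque": the same for the moment, N m; "gripper_width": finger opening in mm.
Only numpy, scipy, OpenCV 4.12 (cv2) and the standard library are available. Lean on these libraries where they do the work, as an engineer would, in place of code of your own. Each camera call takes 0.05 s, during which the arm holds its last target. There are 200 camera calls.

### The job

Gently slide the injector along its V-rest until its shoulder sits against the end stop. Then reach into the guard ring and turn the recessed knob clockwise until the pad clamps the injector snugly, without over-tightening it or forcing the gripper against the guard. Let go, leave the injector seated and clamped, and leave the other things on the bench where they are.

Things in the scene. Friction and masses are not known exactly. Their poses are not given: they have to be found in the camera images.
- clamp: Fixed aluminium fixture: base plate 130 x 200 x 10 mm and a bridge, 104 x 100 mm, its top face 94 mm above the bench. Origin on the bench under the knob's axis; y along the injector towards the nozzle. As the knob turns, a square pad under the bridge comes straight down; its gap to the injector differs by several mm each time and is not known beforehand: feel for it.
- guard: Fixed round painted-metal guard ring standing on the bridge around the knob, open at the top. Inner diameter 84 mm, outer diameter 96 mm, 38 mm high, rim 132 mm above the bench. Origin at its foot on the knob's axis. The fingers must go in only partly open, about 14 mm clear on each side of the bar. Leaning on the guard with more than 20 N counts as forcing.
- knob (a joint): Knob angle, rad; grows clockwise from above, 0 to 1.8. Starts at 0 to 0.1, needs 0.15 to 1.3 of turn. Turns freely with steady friction (0.32 N m, which also holds it where it is left) until the pad meets the injector; then torque climbs about 1.3 N m per rad. Snug when torque is 0.15 to 0.22 N m above free turning; 0.3 above is over-tight.
- knob_grip (a point): Point on the knob's axis at the height to grip, 121 mm above the bench. The knob is a black disc (42 mm across, top face 99 mm above the bench) with an upright bar 40 mm long (this point's x), 14 mm thick (its y), from 99 to 129 mm above the bench, 3 mm below the guard's rim.
- injector: Loose steel injector, about 0.2 to 0.45 kg, lying in the V-rest: body 20 mm diameter, 140 mm long, then an 18 mm diameter nut 35 mm long that ends in the flat shoulder, then a nozzle 8 mm in diameter and 22 mm long. Origin on its axis, y towards the nozzle; the axis lies about 50 mm above the bench (47 to 53).
- shoulder (a point): Centre of the injector's flat shoulder face, on its axis, 70 mm in front of the injector's origin.
- tail (a point): Centre of the injector's flat tail end (16 mm diameter stub, 15 mm long), 120 mm behind its origin; it overhangs the V-rest, and below it there is only the 10 mm thick base plate or the bench. Sliding the injector takes about 2 to 5 N; when it meets the stop the push rises sharply, and 10 N is enough.
- end_stop: Fixed steel end stop across the end of the V-rest, 50 mm wide, top 68 mm above the bench, with a slot 14 mm wide, open at the top, through which the nozzle passes. Origin on the bench level under the bridge's centre, y along the injector towards the nozzle. A press of more than 25 N on it is not gentle.
- seat (a point): Point on the end stop's near face where the shoulder's centre comes to lie; y along the injector towards the nozzle.
- spanner: Bystander: steel spanner 170 mm long lying on the bench beyond the fixture; origin at its middle underside.
- cap_cup: Bystander: open aluminium cup 64 mm across, 70 mm high; origin under its centre.
- fitting: Bystander: stepped brass fitting 32 mm across, 34 mm high; origin under its centre.
Mind the look-alikes: they are no part of the job. Several things have the shape of the injector; the one meant has the colours described above.

How it is judged (in metres and radians):
On the way, in this order (a step that is already met when the one before it is completed fails the run):
1. the injector's shoulder is against the end stop (gap under 2 mm) (y of shoulder in the frame of seat above -0.002 m), for 0.2 s.
2. the pad clamps the seated injector with more than 14 N (contact force between injector and clamp above 14 N and y of shoulder in the frame of seat above -0.002 m), for 0.2 s.
At the end, for the whole second after the job is handed in: The injector rests still in the V-rest with its shoulder within 2 mm of the end stop, pressed by the pad with more than 14 N (never more than 45 N), and the knob is released and still (all of step 2 and distance between shoulder and seat below 0.004 m and linear speed of injector below 0.01 m/s and velocity of joint knob below 0.05 rad/s); the robot touches nothing.
It fails at once if the injector is over-tightened (pad force above 45 N) (contact force between injector and clamp above 45 N).
It fails at once if the injector is rammed into the end stop (above 25 N) (contact force between injector and end_stop above 25 N).
It fails at once if the gripper is forced against the guard ring (above 20 N) (contact force between any of the fingers, the arm and guard above 20 N).
It fails at once if a bystander is moved by more than 20 mm (distance of any of spanner, cap_cup, fitting from where it was at the start of the episode above 0.02 m).
It also fails if it takes over 72 s, if anything falls off the work surface, if the arm or the gripper's body presses on something with over 40 N, if the wrist force passes 120 N, or if a joint passes its speed limit or range.

## Working session

There is one attempt and no reset: what is moved stays moved. The work goes in short steps, Python scripts to look and compute and a shell command to move; the robot and the scene stay as the last step left them, time stands still between calls to the robot, and variables do not carry over. Pictures are saved under pics/ and viewed, about 8 in all and at most 12, crops included, and the job is handed in when it is done.

```bash
ls; mkdir -p pics
cat > h.py <<'E'
import numpy as np, cv2
from bench import r
def world(cam,d,uv):
    m=r.camera_model(cam); u=np.asarray(uv,float).reshape(-1,2)
    z=d[u[:,1].astype(int),u[:,0].astype(int)]
    p=np.c_[(u[:,0]-m['cx'])/m['fx']*z,(u[:,1]-m['cy'])/m['fy']*z,z,np.ones(len(z))]
    return (p@np.array(m['pose']).T)[:,:3]
def allw(cam,d):
    v,u=np.mgrid[:384,:512]; return world(cam,d,np.c_[u.ravel(),v.ravel()]).reshape(384,512,3)
E
python3 - <<'E'
from h import *
np.set_printoptions(precision=1,suppress=True)
print(r.observe())
ims=[]
for c in ['top','side']:
    im,d=r.camera(c); np.savez('pics/%s0.npz'%c,im=im,d=d); W=allw(c,d)
    cv2.imwrite('pics/%s0.png'%c,cv2.resize(im[:,:,::-1],(768,576)))
    print(c,r.camera_model(c)['pose'])
    for q in ['injector','knob','guard','end_stop','clamp','tail','spanner','cap_cup','fitting']:
        for o in r.regions_of(c,q)[:3]:
            P=W[o['pixels']&(d>0)]
            print(q,round(o['score'],2),o['uv'],len(P),np.median(P,0) if len(P) else '',P.min(0),P.max(0))
E
```

```text
pics
{'t': 0.0, 'joint_pos': array([ 1.2,  0.3, -0.1,  1.5,  0. ,  1.3, -0.1]), 'dq': array([ 0.,  0., -0.,  0.,  0., -0.,  0.]), 'joint_torque': array([  0. , -62.5,   0. , -39.2,   0. ,   0. ,  -0. ]), 'eef_pos': array([ 200.5, -591.6,  230.5]), 'eef_rot': array([-3.1,  0. ,  0.3]), 'ft_force': array([0. , 0.1, 0.8]), 'torque': array([ 0.,  0., -0.]), 'gripper_width': 85.39721674799178}
top [[  -0.    -1.     0.1  479.1]
 [  -1.     0.    -0.   -11.2]
 [   0.    -0.1   -1.  1147.9]
 [   0.     0.     0.     1. ]]
injector 0.95 [321.4, 152.3] 422 [ 690.1 -221.8   17.4] [ 586.9 -267.2   -2.6] [ 767.8 -171.6   25.8]
injector 0.7 [206.0, 200.3] 84 [543.4 121.6  64.5] [520.6 112.9  10.7] [568.4 131.7  72.8]
injector 0.51 [260.7, 214.9] 233 [509.9 -36.2  56.8] [494.2 -86.5   2.1] [549.  119.4  92.3]
guard 0.63 [215.2, 207.3] 290 [526.6  67.7 131. ] [482.6   2.1  92. ] [575.2  97.2 137.3]
clamp 0.98 [229.2, 205.6] 2536 [525.8  46.   91.7] [452.1 -56.1   3.8] [608.7 154.8 137.3]
tail 0.67 [265.4, 213.5] 200 [509.3 -41.7  57.2] [494.2 -86.5   2.1] [543.8 116.6  63.8]
tail 0.65 [325.3, 157.1
[... 1358 characters left out ...]
49.1 -39.7  -1.3] [613.2 162.  135.7]
tail 0.87 [237.2, 163.5] 337 [ 683.9 -211.9   16.3] [ 595.3 -276.4   -2.2] [ 773.  -167.8   24.1]
tail 0.61 [256.7, 235.2] 171 [530.   77.4  55.4] [ 496.2 -141.4    3.7] [550.5 124.1  69.4]
spanner 0.6 [295.9, 150.2] 260 [ 544.3 -378.4    6.3] [ 461.3 -406.9   -2. ] [ 621.7 -351.3   12. ]
spanner 0.54 [280.7, 206.6] 160 [515.7 -34.9  55.6] [ 498.2 -123.9   -0.8] [546.9 105.6  84.4]
cap_cup 0.8 [167.7, 280.1] 926 [672.3 268.7  47.7] [640.5 189.1  -0.9] [740.1 299.3  74.3]
fitting 0.46 [233.5, 337.1] 236 [485.3 344.   16.9] [472.1 322.7   0.2] [507.5 355.4  38.2]
fitting 0.38 [279.6, 203.7] 181 [516.7 -40.1  55.1] [ 496.2 -143.3   -0.8] [549.9 124.1  82.2]
```

Run:
```python
from h import *
np.set_printoptions(precision=1,suppress=True)
t=np.load('pics/top0.npz'); s=np.load('pics/side0.npz')
a=cv2.resize(t['im'][140:260,180:300,::-1],(560,560),interpolation=cv2.INTER_CUBIC)
b=cv2.resize(s['im'][170:290,190:310,::-1],(560,560),interpolation=cv2.INTER_CUBIC)
cv2.imwrite('pics/crop0.png',cv2.resize(np.hstack([a,b]),(800,400)))
for c,z in (('top',t),('side',s)):
    im,d=z['im'],z['d'];W=allw(c,d)
    o=r.camera(c)
    o=max(r.regions_of(c,'clamp'),key=lambda o:o['score']); g=cv2.dilate(o['pixels'].astype(np.uint8),np.ones((15,15)))>0
    # guard rim
    P=W[g&(W[...,2]>129.0)&(d>0)&(abs(W[...,2]-132)<5)]
    A=np.c_[2*P[:,:2],np.ones(len(P))];k=np.linalg.lstsq(A,(P[:,:2]**2).sum(1),rcond=None)[0];R=np.sqrt(k[2]+k[0]**2+k[1]**2)
    print(c,'rim centre',k[:2],R,len(P),np.median(P[:,2]))
    dist=np.hypot(W[...,0]-k[0],W[...,1]-k[1])
    B=W[(dist<30)&(abs(W[...,2]-129)<6)&(d>0)]
    q=cv2.fitLine(B[:,:2].astype(np.float32),cv2.DIST_L2,0,.01,.01).ravel();print('bar',len(B),B.mean(0),np.degrees(np.arctan2(q[1],q[0])))
    br=W[g&(abs(W[...,2]-94)<4)&(dist>50)]
    print('bridge',cv2.minAreaRect(br[:,:2].astype(np.float32)),np.median(br[:,2]))
    # injector tail portion
    u=W[...,:2]-k[:2]
    I=W[(abs(u[...,0])<45)&(u[...,1]<-58)&(u[...,1]>-190)&(W[...,2]>48)&(d>0)]
    print('inj',len(I),I.min(0),I.max(0)); q=cv2.fitLine(I[:,:2].astype(np.float32),cv2.DIST_L2,0,.01,.01).ravel();print(q,np.degrees(np.arctan2(q[1],q[0])))
    yy=np.argsort(I[:,1])[:6];print(I[yy])
    I=W[(abs(u[...,0])<50)&(u[...,1]>58)&(u[...,1]<130)&(W[...,2]>40)&(d>0)]
    print('stop side',len(I),I.min(0),I.max(0))
```

```text
top rim centre [529.1  49.7] 42.075668368615766 259 131.63265037231474
bar 78 [529.   49.5 128.7] -9.97028
bridge ((529.0404052734375, 49.64390182495117), (100.14478302001953, 103.97959899902344), 78.04762268066406) 93.99191966688659
inj 196 [494.1 -86.9  48.1] [568.7  -9.1  96.2]
[  0.3   1.  509.2 -45.5] 74.10157
[[505.3 -86.9  54.3]
 [499.6 -86.5  57.2]
 [502.3 -86.4  60.1]
 [508.2 -84.2  52.4]
 [505.4 -84.1  52.9]
 [494.1 -84.   50.8]]
stop side 79 [520.6 107.9  41.4] [568.6 131.7  72.8]
side rim centre [532.   52.1] 42.111512809212556 288 131.56792619696364
bar 96 [531.3  53.1 128.1] -10.758156
bridge ((532.6862182617188, 52.007286071777344), (101.97810363769531, 105.33554077148438), 78.07373046875) 93.79359179847694
inj 82 [496.2 -84.2  48.3] [515.9 -33.3  61. ]
[  0.1   1.  504.9 -60.8] 83.845566
[[508.5 -84.2  54.7]
 [497.3 -84.   50.9]
 [502.7 -83.5  53.3]
 [505.2 -82.5  53.5]
 [502.5 -82.3  57.9]
 [499.7 -82.2  55.2]]
stop side 195 [492.1 110.1  40.1] [573.6 135.4  98.1]
```

View pics/top0.png

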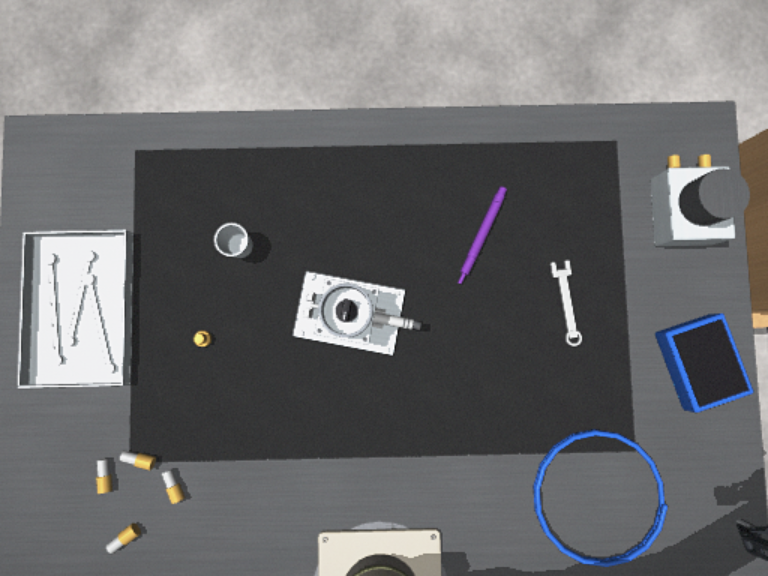

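View pics/crop0.png

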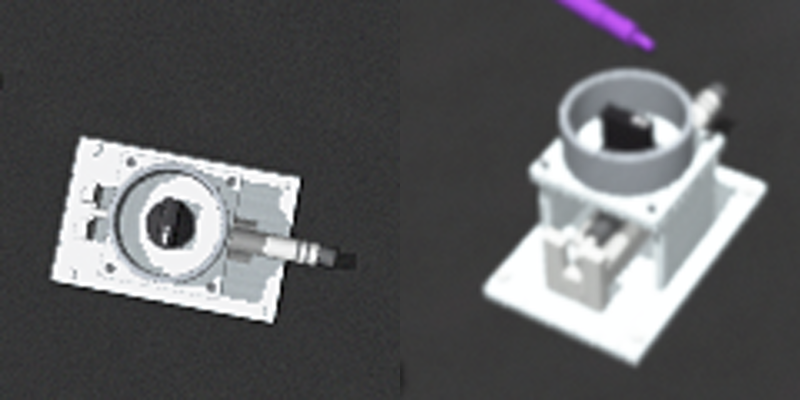

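The injector meant is the bare steel one in the fixture (top crop ≈(290,248); full view (400,322)). The purple look-alike lies loose at (483,235) and is not it. The fixture's y axis is at about 78° in the world, with the knob near (530.5, 51). The tail end is about 140 mm behind the knob.

```bash
cat >> h.py <<'E'
from scipy.spatial.transform import Rotation as Ro
YAW=np.radians(78-90)      # clamp yaw
K=np.array([530.5,51.])    # knob axis
fx=np.array([np.cos(YAW),np.sin(YAW)]); fy=np.array([-np.sin(YAW),np.cos(YAW)])
def st():
    s=r.observe(); p=np.array(s['eef_pos']); e=np.array(s['eef_rot'])
    d=p[:2]-K
    f=np.array(s['ft_force'])
    print('t%.2f p'%s['t'],p.round(1),'rpy',e.round(3),'fix x %.1f y %.1f'%(d@fx,d@fy),'F fix',round(f[:2]@fx,2),round(f[:2]@fy,2),round(f[2],2),'M',np.round(s['torque'],3),'w %.1f'%s['gripper_width'],'q7 %.2f'%s['joint_pos'][6])
    return s
def goal(x,y,z,yaw):
    """x,y in fixture frame"""
    s=st(); R=Ro.from_euler('xyz',s['eef_rot']); T=Ro.from_euler('xyz',[np.pi,0,yaw])
    w=K+x*fx+y*fy; t=R.inv().apply(np.array([w[0],w[1],z])-s['eef_pos'])/10
    print('trans cm',t.round(2),'rot',(R.inv()*T).as_rotvec().round(3))
E
python3 -c "
from h import *
goal(0,-182,231,2.93)"
```

```text
t1.20 p [ 200.7 -591.9  231.3] rpy [ 3.141 -0.     0.327] fix x -188.9 y -697.5 F fix 0.32 -0.42 -0.06 M [0.024 0.022 0.005] w 85.6 q7 -0.09
trans cm [ 4.258e+01 -3.466e+01  3.000e-02] rot [ 0.     0.    -2.603]
```

```bash
python3 -m creep '[{"fingers":0,"translation":[3.5,-2.9,0],"rot":[0,0,-0.12]},{"fingers":0,"translation":[6.5,-5.3,0],"rot":[0,0,-0.24]},{"fingers":0,"translation":[9.5,-7.7,0],"rot":[0,0,-0.36]},{"fingers":0,"translation":[12.5,-10.2,0],"rot":[0,0,-0.48]},{"fingers":0,"translation":[14,-11.4,0],"rot":[0,0,-0.6]}]' 30; python3 -c "
from h import *
goal(0,-182,231,2.93)"
```

```text
t: 1.62
eef_pos: [299.7, -434.9, 231.7]
eef_rot: [3.141, -0.001, 0.937]
ft_force: [0.7, -0.5, 0.7]
gripper_width: 25.6
t1.62 p [ 299.7 -434.9  231.7] rpy [ 3.141e+00 -1.000e-03  9.370e-01] fix x -124.7 y -523.2 F fix 0.83 -0.37 0.74 M [-0.004 -0.096 -0.043] w 25.6 q7 0.22
trans cm [36.23 -2.67  0.1 ] rot [ 1.000e-03 -0.000e+00 -1.993e+00]
```

```bash
python3 -m creep '[{"fingers":0,"translation":[3.6,-0.3,0],"rot":[0,0,-0.12]},{"fingers":0,"translation":[7.2,-0.6,0],"rot":[0,0,-0.24]},{"fingers":0,"translation":[10.8,-0.9,0],"rot":[0,0,-0.36]},{"fingers":0,"translation":[14.4,-1.1,0],"rot":[0,0,-0.48]},{"fingers":0,"translation":[18,-1.3,0],"rot":[0,0,-0.6]}]'; python3 -c "
from h import *
goal(0,-182,231,2.93)"
```

```text
t: 2.03
eef_pos: [395.0, -285.7, 231.6]
eef_rot: [3.141, 0.001, 1.533]
ft_force: [1.1, -0.9, 0.6]
gripper_width: -0.3
t2.03 p [ 395.  -285.7  231.6] rpy [3.141e+00 1.000e-03 1.533e+00] fix x -62.6 y -357.6 F fix 1.28 -0.62 0.56 M [-0.013 -0.043 -0.009] w -0.3 q7 0.48
trans cm [16.23  9.16  0.05] rot [-0.000e+00  1.000e-03 -1.397e+00]
```

```bash
python3 -m creep '[{"fingers":0,"translation":[3,1.7,0],"rot":[0,0,-0.12]},{"fingers":0,"translation":[6,3.4,0],"rot":[0,0,-0.24]},{"fingers":0,"translation":[9,5.1,0],"rot":[0,0,-0.36]},{"fingers":0,"translation":[12,6.8,0],"rot":[0,0,-0.48]},{"fingers":0,"translation":[14,8,0],"rot":[0,0,-0.6]}]'; python3 -c "
from h import *
goal(0,-182,231,2.93)"
```

```text
t: 2.45
eef_pos: [481.8, -147.6, 231.7]
eef_rot: [3.141, 0.0, 2.135]
ft_force: [0.1, -0.5, -0.3]
gripper_width: -0.1
t2.45 p [ 481.8 -147.6  231.7] rpy [3.141 0.    2.135] fix x -6.4 y -204.4 F fix 0.17 -0.44 -0.27 M [ 0.019  0.008 -0.046] w -0.1 q7 0.73
trans cm [1.16 2.02 0.07] rot [ 0.001  0.001 -0.795]
```

```bash
python3 -m creep '[{"fingers":0,"translation":[0.3,0.6,1],"rot":[0,0,-0.12]},{"fingers":0,"translation":[0.6,1.2,2],"rot":[0,0,-0.24]},{"fingers":0,"translation":[0.9,1.6,4],"rot":[0,0,-0.36]},{"fingers":0,"translation":[1.1,2,6],"rot":[0,0,-0.48]},{"fingers":0,"translation":[1.1,2,8],"rot":[0,0,-0.6]}]'; python3 -c "
from h import *
goal(0,-182,44,2.93)"
```

```text
t: 2.87
eef_pos: [492.1, -130.1, 150.8]
eef_rot: [3.141, 0.001, 2.734]
ft_force: [0.3, 0.6, 0.3]
gripper_width: 0.2
t2.87 p [ 492.1 -130.1  150.8] rpy [3.141e+00 1.000e-03 2.734e+00] fix x 0.1 y -185.1 F fix 0.19 0.7 0.27 M [-0.01   0.059  0.071] w 0.2 q7 1.23
trans cm [ 0.08  0.3  10.68] rot [ 0.     0.001 -0.196]
```

```bash
python3 -m creep '[{"fingers":0,"translation":[0,0.1,2],"rot":[0,0,-0.1]},{"fingers":0,"translation":[0,0.1,4],"rot":[0,0,-0.19]},{"fingers":0,"translation":[0,0.1,6.5],"rot":[0,0,-0.19]},{"fingers":0,"translation":[0,0.1,9],"rot":[0,0,-0.19]},{"fingers":0,"translation":[0,0.1,10.7],"rot":[0,0,-0.19]}]'
python3 - <<'E'
from h import *
goal(0,-165,44,2.93)
for c in ['top','side']:
    im,d=r.camera(c); np.savez('pics/%s1.npz'%c,im=im,d=d)
t=np.load('pics/top1.npz')['im'];s=np.load('pics/side1.npz')['im']
a=cv2.resize(t[170:270,220:320,::-1],(400,400),interpolation=cv2.INTER_CUBIC)
b=cv2.resize(s[130:230,230:330,::-1],(400,400),interpolation=cv2.INTER_CUBIC)
cv2.imwrite('pics/crop1.png',np.hstack([a,b]))
E
```

```text
t: 3.28
eef_pos: [491.2, -130.1, 42.3]
eef_rot: [3.142, -0.001, 2.917]
ft_force: [0.2, 0.4, 1.1]
gripper_width: 0.1
t3.28 p [ 491.2 -130.1   42.3] rpy [ 3.142e+00 -1.000e-03  2.917e+00] fix x -0.8 y -185.3 F fix 0.13 0.47 1.14 M [0.037 0.042 0.   ] w 0.1 q7 1.32
trans cm [-0.05  2.03 -0.17] rot [ 0.    -0.001 -0.013]
```

View pics/crop1.png

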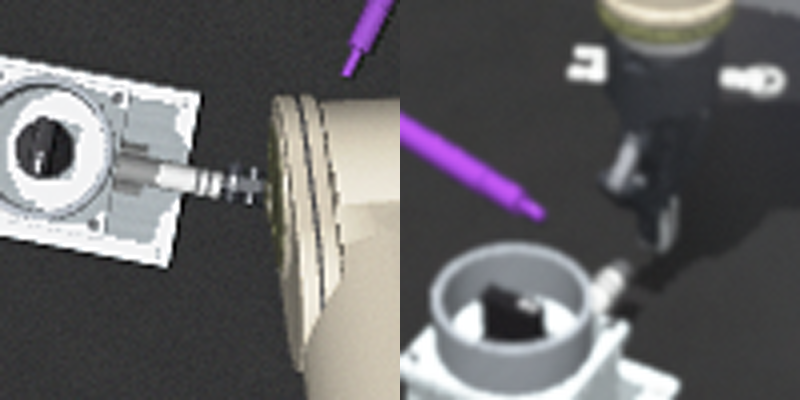

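The closed fingers are in line behind the tail (side crop (665,240) against the tail at (610,285)), with a visible gap. I'll approach slowly.

```bash
python3 -m creep '[{"fingers":0,"translation":[0,0.4,0],"rot":[0,0,-0.01]},{"fingers":0,"translation":[0,0.8,0],"rot":[0,0,-0.01]},{"fingers":0,"translation":[0,1.1,0],"rot":[0,0,-0.01]},{"fingers":0,"translation":[0,1.4,0],"rot":[0,0,-0.01]},{"fingers":0,"translation":[0,1.7,0],"rot":[0,0,-0.01]}]'; python3 -c "
from h import *
goal(0,-165,44,2.93)"
```

```text
t: 3.8
eef_pos: [496.4, -113.3, 45.2]
eef_rot: [-3.141, 0.001, 2.927]
ft_force: [-0.9, -0.9, -0.2]
gripper_width: -0.2
t3.80 p [ 496.4 -113.3   45.2] rpy [-3.141e+00  1.000e-03  2.927e+00] fix x 0.8 y -167.8 F fix -0.67 -1.06 -0.23 M [-0.025  0.046  0.003] w -0.2 q7 1.29
trans cm [0.08 0.28 0.12] rot [-0.     0.001 -0.003]
```

```bash
python3 -m creep '[{"fingers":0,"translation":[0,0.15,0],"rot":[0,0,0]},{"fingers":0,"translation":[0,0.3,0],"rot":[0,0,0]},{"fingers":0,"translation":[0,0.45,0],"rot":[0,0,0]},{"fingers":0,"translation":[0,0.6,0],"rot":[0,0,0]},{"fingers":0,"translation":[0,0.75,0],"rot":[0,0,0]}]'; python3 -c "
from h import *
goal(0,-165,44,2.93)"
```

```text
t: 4.22
eef_pos: [497.4, -106.2, 44.3]
eef_rot: [-3.142, 0.0, 2.927]
ft_force: [-0.5, -0.1, -0.2]
gripper_width: 0.1
t4.22 p [ 497.4 -106.2   44.3] rpy [-3.142  0.     2.927] fix x 0.3 y -160.6 F fix -0.46 -0.17 -0.19 M [-0.005 -0.043  0.043] w 0.1 q7 1.28
trans cm [ 0.03 -0.44  0.03] rot [-0.     0.    -0.003]
```

```bash
python3 -m creep '[{"fingers":0,"translation":[0,0.15,0],"rot":[0,0,0]},{"fingers":0,"translation":[0,0.3,0],"rot":[0,0,0]},{"fingers":0,"translation":[0,0.45,0],"rot":[0,0,0]},{"fingers":0,"translation":[0,0.6,0],"rot":[0,0,0]},{"fingers":0,"translation":[0,0.75,0],"rot":[0,0,0]}]'; python3 -c "
from h import *
st()"
```

```text
t: 4.63
eef_pos: [498.9, -99.1, 44.3]
eef_rot: [-3.141, -0.0, 2.927]
ft_force: [-0.8, -2.6, 0.1]
gripper_width: -0.0
t4.63 p [498.9 -99.1  44.3] rpy [-3.141 -0.     2.927] fix x 0.3 y -153.3 F fix -0.28 -2.74 0.07 M [-0.659  0.137 -0.021] w -0.0 q7 1.26
```

```bash
python3 -m creep '[{"fingers":0,"translation":[0,0.1,0],"rot":[0,0,0]},{"fingers":0,"translation":[0,0.2,0],"rot":[0,0,0]},{"fingers":0,"translation":[0,0.3,0],"rot":[0,0,0]},{"fingers":0,"translation":[0,0.4,0],"rot":[0,0,0]},{"fingers":0,"translation":[0,0.5,0],"rot":[0,0,0]}]'; python3 -c "
from h import *
st()"
```

```text
t: 5.05
eef_pos: [500.0, -94.1, 44.3]
eef_rot: [-3.141, 0.0, 2.927]
ft_force: [-0.4, -3.3, 0.0]
gripper_width: 0.0
t5.05 p [500.  -94.1  44.3] rpy [-3.141  0.     2.927] fix x 0.4 y -148.3 F fix 0.27 -3.35 0.04 M [-0.545  0.162  0.024] w 0.0 q7 1.25
```

Run:
```python
from h import *
for c in ['top','side']:
    z=np.load(f'pics/{c}0.npz');W=allw(c,z['d'])
    d=W[...,:2]-K;X=d@fx;Y=d@fy
    m=(abs(X)<27)&(abs(W[...,2]-68)<2.5)&(Y>52)&(Y<110)
    print(c,m.sum(),np.sort(Y[m]).round(1)[::max(1,m.sum()//25)])
    m=(abs(X)<6)&(W[...,2]>35)&(W[...,2]<64)&(Y>45)&(Y<110)
    print(np.c_[Y[m],X[m],W[...,2][m]].round(0)[:30].tolist())
```

```text
top 37 [68.  68.2 68.3 69.2 69.2 69.4 69.7 69.8 69.8 70.3 70.6 70.9 71.  71.2
 71.5 72.  72.  72.1 72.2 72.3 72.4 72.7 73.1 73.6 74.2 74.3 75.1 75.3
 75.8 75.8 76.1 76.4 77.3 77.4 77.7 78.  78.1]
[[78.0, 4.0, 37.0], [73.0, 5.0, 38.0], [70.0, 6.0, 35.0], [78.0, 1.0, 37.0], [74.0, 1.0, 41.0], [70.0, 2.0, 52.0], [67.0, 2.0, 53.0], [65.0, 3.0, 47.0], [77.0, -2.0, 38.0], [74.0, -1.0, 37.0], [70.0, -1.0, 51.0], [67.0, -1.0, 52.0], [64.0, -0.0, 52.0], [61.0, 0.0, 52.0], [58.0, 1.0, 53.0], [56.0, 2.0, 51.0], [77.0, -5.0, 36.0], [74.0, -4.0, 38.0], [69.0, -4.0, 56.0], [66.0, -3.0, 51.0], [63.0, -3.0, 52.0], [61.0, -2.0, 51.0], [58.0, -2.0, 52.0], [57.0, -5.0, 52.0]]
side 49 [70.1 70.6 71.2 71.3 71.3 72.3 72.8 72.8 72.8 73.2 73.3 73.6 73.8 73.8
 74.4 74.7 74.7 74.9 75.  75.  75.2 75.4 75.7 75.9 76.6 76.6 76.7 77.1
 77.3 77.4 77.5 77.5 77.5 77.9 78.7 78.9 79.4 79.5 79.6 79.6 79.6 79.7
 79.8 80.2 80.3 80.4 80.4 80.7 81.8]
[[45.0, 6.0, 58.0], [48.0, 4.0, 58.0], [49.0, 1.0, 59.0], [48.0, -1.0, 60.0], [50.0, 6.0, 55.0], [52.0, 2.0, 58.0], [50.0, 0.0, 57.0], [48.0, -2.0, 57.0], [45.0, -3.0, 55.0], [50.0, 6.0, 51.0], [51.0, 2.0, 55.0], [49.0, 1.0, 52.0], [52.0, -4.0, 58.0], [49.0, -5.0, 56.0], [46.0, -6.0, 54.0], [55.0, 3.0, 54.0], [53.0, 1.0, 53.0], [52.0, -1.0, 53.0], [49.0, -2.0, 51.0], [47.0, -3.0, 50.0], [46.0, -6.0, 51.0], [60.0, 2.0, 55.0], [55.0, 3.0, 51.0], [56.0, -1.0, 53.0], [53.0, -2.0, 51.0], [51.0, -3.0, 50.0], [48.0, -4.0, 48.0], [62.0, 4.0, 53.0], [55.0, -0.0, 49.0], [53.0, -1.0, 47.0]]
```

```bash
python3 -m creep '[{"fingers":0,"translation":[0,0.08,0],"rot":[0,0,0]},{"fingers":0,"translation":[0,0.16,0],"rot":[0,0,0]},{"fingers":0,"translation":[0,0.24,0],"rot":[0,0,0]},{"fingers":0,"translation":[0,0.32,0],"rot":[0,0,0]},{"fingers":0,"translation":[0,0.4,0],"rot":[0,0,0]}]'; python3 -c "
from h import *
st()"
```

```text
t: 5.47
eef_pos: [500.9, -90.0, 44.3]
eef_rot: [-3.142, 0.0, 2.927]
ft_force: [-1.2, -2.9, 0.2]
gripper_width: 0.0
t5.47 p [500.9 -90.   44.3] rpy [-3.142  0.     2.927] fix x 0.4 y -144.1 F fix -0.55 -3.04 0.2 M [-0.681  0.111 -0.056] w 0.0 q7 1.24
```

```bash
python3 -m creep '[{"fingers":0,"translation":[0,0.08,0],"rot":[0,0,0]},{"fingers":0,"translation":[0,0.16,0],"rot":[0,0,0]},{"fingers":0,"translation":[0,0.24,0],"rot":[0,0,0]},{"fingers":0,"translation":[0,0.32,0],"rot":[0,0,0]},{"fingers":0,"translation":[0,0.4,0],"rot":[0,0,0]}]'; python3 -c "
from h import *
st()"
```

```text
t: 5.88
eef_pos: [501.7, -86.1, 44.3]
eef_rot: [-3.141, 0.0, 2.927]
ft_force: [-1.1, -3.4, 0.8]
gripper_width: -0.1
t5.88 p [501.7 -86.1  44.3] rpy [-3.141  0.     2.927] fix x 0.4 y -140.1 F fix -0.37 -3.57 0.85 M [-0.605  0.215  0.008] w -0.1 q7 1.23
```

```bash
python3 -m creep '[{"fingers":0,"translation":[0,0.03,0],"rot":[0,0,0]},{"fingers":0,"translation":[0,0.06,0],"rot":[0,0,0]},{"fingers":0,"translation":[0,0.09,0],"rot":[0,0,0]},{"fingers":0,"translation":[0,0.12,0],"rot":[0,0,0]},{"fingers":0,"translation":[0,0.15,0],"rot":[0,0,0]}]'; python3 -c "
from h import *
st()"
```

```text
t: 6.3
eef_pos: [502.1, -84.8, 44.3]
eef_rot: [-3.141, 0.0, 2.927]
ft_force: [-1.2, -2.2, 0.6]
gripper_width: 0.2
t6.30 p [502.1 -84.8  44.3] rpy [-3.141  0.     2.927] fix x 0.4 y -138.7 F fix -0.71 -2.4 0.57 M [-0.602  0.159  0.049] w 0.2 q7 1.23
```

```bash
python3 -m creep '[{"fingers":0,"translation":[0,0.03,0],"rot":[0,0,0]},{"fingers":0,"translation":[0,0.06,0],"rot":[0,0,0]},{"fingers":0,"translation":[0,0.09,0],"rot":[0,0,0]},{"fingers":0,"translation":[0,0.12,0],"rot":[0,0,0]},{"fingers":0,"translation":[0,0.15,0],"rot":[0,0,0]}]'; python3 -c "
from h import *
st()"
```

```text
t: 6.72
eef_pos: [502.4, -83.2, 44.3]
eef_rot: [-3.142, 0.0, 2.927]
ft_force: [-0.6, -2.9, 0.2]
gripper_width: 0.2
t6.72 p [502.4 -83.2  44.3] rpy [-3.142  0.     2.927] fix x 0.4 y -137.2 F fix 0.03 -2.99 0.15 M [-0.612  0.181  0.026] w 0.2 q7 1.23
```

```bash
python3 -m creep '[{"fingers":0,"translation":[0,0.03,0],"rot":[0,0,0]},{"fingers":0,"translation":[0,0.06,0],"rot":[0,0,0]},{"fingers":0,"translation":[0,0.09,0],"rot":[0,0,0]},{"fingers":0,"translation":[0,0.12,0],"rot":[0,0,0]},{"fingers":0,"translation":[0,0.15,0],"rot":[0,0,0]}]'; python3 -c "
from h import *
st()"
```

```text
t: 7.13
eef_pos: [502.7, -81.8, 44.3]
eef_rot: [-3.142, 0.0, 2.927]
ft_force: [-1.0, -3.5, 0.9]
gripper_width: -0.4
t7.13 p [502.7 -81.8  44.3] rpy [-3.142  0.     2.927] fix x 0.4 y -135.6 F fix -0.23 -3.65 0.91 M [-0.587  0.195  0.027] w -0.4 q7 1.22
```

```bash
python3 -m creep '[{"fingers":0,"translation":[0,0.03,0],"rot":[0,0,0]},{"fingers":0,"translation":[0,0.06,0],"rot":[0,0,0]},{"fingers":0,"translation":[0,0.09,0],"rot":[0,0,0]},{"fingers":0,"translation":[0,0.1,0],"rot":[0,0,0]},{"fingers":0,"translation":[0,0.1,0],"rot":[0,0,0]}]'; python3 -c "
from h import *
st()"
```

```text
t: 7.55
eef_pos: [502.9, -80.8, 44.3]
eef_rot: [-3.142, 0.0, 2.927]
ft_force: [-0.7, -3.4, 0.2]
gripper_width: -0.1
t7.55 p [502.9 -80.8  44.3] rpy [-3.142  0.     2.927] fix x 0.4 y -134.6 F fix 0.06 -3.42 0.22 M [-0.546  0.209 -0.023] w -0.1 q7 1.22
```

```bash
python3 -m creep '[{"fingers":0,"translation":[0,0.03,0],"rot":[0,0,0]},{"fingers":0,"translation":[0,0.06,0],"rot":[0,0,0]},{"fingers":0,"translation":[0,0.09,0],"rot":[0,0,0]},{"fingers":0,"translation":[0,0.1,0],"rot":[0,0,0]},{"fingers":0,"translation":[0,0.1,0],"rot":[0,0,0]}]'; python3 -c "
from h import *
st()"
```

```text
t: 7.97
eef_pos: [503.0, -80.4, 44.3]
eef_rot: [-3.141, -0.0, 2.926]
ft_force: [-1.7, -5.3, 1.0]
gripper_width: -0.0
t7.97 p [503.  -80.4  44.3] rpy [-3.141 -0.     2.926] fix x 0.4 y -134.2 F fix -0.57 -5.5 0.96 M [-1.053  0.267  0.023] w -0.0 q7 1.22
```

```bash
python3 -m creep '[{"fingers":0,"translation":[0,0.03,0],"rot":[0,0,0]},{"fingers":0,"translation":[0,0.06,0],"rot":[0,0,0]},{"fingers":0,"translation":[0,0.09,0],"rot":[0,0,0]},{"fingers":0,"translation":[0,0.1,0],"rot":[0,0,0]},{"fingers":0,"translation":[0,0.1,0],"rot":[0,0,0]}]'; python3 -c "
from h import *
st()"
```

```text
t: 8.38
eef_pos: [503.1, -80.2, 44.3]
eef_rot: [-3.14, -0.0, 2.926]
ft_force: [-2.5, -7.6, 0.8]
gripper_width: 0.4
t8.38 p [503.1 -80.2  44.3] rpy [-3.14  -0.     2.926] fix x 0.4 y -134.1 F fix -0.88 -8.0 0.76 M [-1.571  0.478  0.028] w 0.4 q7 1.22
```

The push rose from 3.4 to 8 N and the tool stalled at y = −134, close to the predicted −135.6, so the injector is seated. I'll back off, rise, and move over the knob.

```bash
python3 -m creep '[{"fingers":0,"translation":[0,-0.4,0],"rot":[0,0,0]},{"fingers":0,"translation":[0,-2,0],"rot":[0,0,0]},{"fingers":0,"translation":[0,-3,-3],"rot":[0,0,0]},{"fingers":0,"translation":[0,-3,-7],"rot":[0,0,0]},{"fingers":0,"translation":[0,-3,-11],"rot":[0,0,0]}]'
python3 - <<'E'
from h import *
for c in ['side']:
    im,d=r.camera(c); W=allw(c,d)
    dd=W[...,:2]-K;Y=dd@fy;X=dd@fx
    m=(abs(X)<11)&(Y<-60)&(Y>-170)&(W[...,2]>44)&(W[...,2]<64)
    print('tail end',np.sort(Y[m])[:8].round(1))
    b=cv2.resize(im[160:280,190:310,::-1],(500,500),interpolation=cv2.INTER_CUBIC); cv2.imwrite('pics/seat.png',b)
goal(0,-40,231,2.93)
E
```

```text
t: 8.8
eef_pos: [496.3, -107.7, 155.1]
eef_rot: [3.14, -0.002, 2.927]
ft_force: [0.8, -0.4, 0.0]
gripper_width: 0.1
tail end [-118.9 -118.9 -118.8 -117.8 -117.8 -116.7 -116.4 -115.9]
t8.85 p [ 500.5 -107.6  163.5] rpy [3.141 0.009 2.928] fix x 3.7 y -161.3 F fix 5.78 0.43 7.92 M [ 0.055 -0.296  0.016] w 0.1 q7 1.38
trans cm [ 0.35 12.14 -6.74] rot [ 0.001  0.009 -0.002]
```

View pics/seat.png

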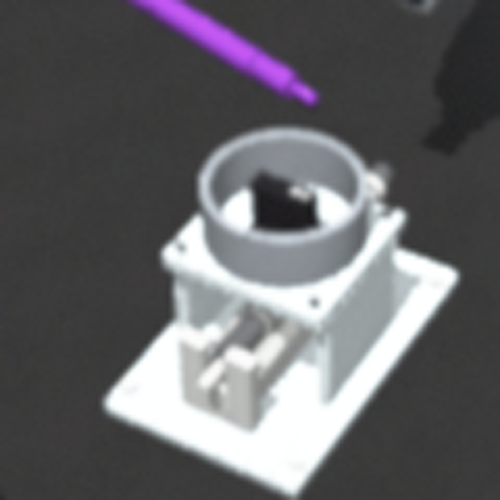

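Nozzle tip now shows in the stop's slot at (215,375), shoulder up against the stop; tail at −119 agrees with seat ≈ +70. Now over the knob, fingers to 42 mm.

```bash
python3 -m creep '[{"fingers":4.2,"translation":[0,0,-1],"rot":[0,0,0]},{"fingers":4.2,"translation":[0,2,-2],"rot":[0,0,0]},{"fingers":4.2,"translation":[0,5,-3],"rot":[0,0,0]},{"fingers":4.2,"translation":[0,8,-3],"rot":[0,0,0]},{"fingers":4.2,"translation":[0,11,-3],"rot":[0,0,0]}]'; python3 -c "
from h import *
goal(0,0,165,2.93)"
```

```text
t: 9.27
eef_pos: [520.5, 1.0, 184.4]
eef_rot: [3.141, 0.0, 2.927]
ft_force: [0.4, -0.0, -0.3]
gripper_width: 42.0
t9.27 p [520.5   1.  184.4] rpy [3.141 0.    2.927] fix x 0.6 y -51.0 F fix 0.39 0.08 -0.34 M [-0.     0.011 -0.011] w 42.0 q7 1.15
trans cm [0.09 5.1  1.94] rot [ 0.001  0.    -0.003]
```

```bash
python3 -m creep '[{"fingers":4.2,"translation":[0.03,1.7,0],"rot":[0,0,0]},{"fingers":4.2,"translation":[0.06,3.4,0],"rot":[0,0,0]},{"fingers":4.2,"translation":[0.06,5.1,0.5],"rot":[0,0,0]},{"fingers":4.2,"translation":[0.06,5.1,1.4],"rot":[0,0,0]},{"fingers":4.2,"translation":[0.06,5.1,2.3],"rot":[0,0,0]}]'
python3 - <<'E'
from h import *
for c,(v,u) in {'side':(130,200),'top':(150,160)}.items():
    im,d=r.camera(c); np.savez(f'pics/{c}2.npz',im=im,d=d)
s=np.load('pics/side2.npz')['im']
cv2.imwrite('pics/above.png',cv2.resize(s[140:260,190:310,::-1],(560,560),interpolation=cv2.INTER_CUBIC))
goal(0,0,103,2.93)
E
```

```text
t: 9.68
eef_pos: [530.4, 50.5, 160.2]
eef_rot: [3.141, -0.001, 2.929]
ft_force: [0.2, -1.2, -0.5]
gripper_width: 42.1
t9.78 p [529.4  48.4 159.1] rpy [-3.141e+00 -3.000e-03  2.926e+00] fix x -0.5 y -2.8 F fix 0.06 -0.08 -0.38 M [-0.058  0.017  0.003] w 41.9 q7 1.02
trans cm [-0.07  0.28  5.61] rot [-0.001 -0.003 -0.004]
```

View pics/above.png

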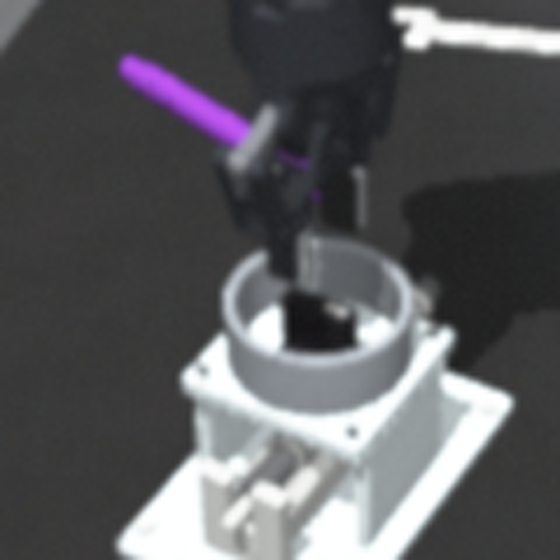

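Fingers straddle the bar, aimed into the ring (tips at (285,275) and (350,225), ring centre (318,310)). I'll descend in steps.

```bash
python3 -m creep '[{"fingers":4.2,"translation":[0,0.05,0.6],"rot":[0,0,0]},{"fingers":4.2,"translation":[0,0.05,1.2],"rot":[0,0,0]},{"fingers":4.2,"translation":[0,0.05,1.8],"rot":[0,0,0]},{"fingers":4.2,"translation":[0,0.05,2.3],"rot":[0,0,0]},{"fingers":4.2,"translation":[0,0.05,2.8],"rot":[0,0,0]}]'; python3 -c "
from h import *
goal(0,0,103,2.93)"
```

```text
t: 10.2
eef_pos: [530.7, 49.5, 132.7]
eef_rot: [-3.141, -0.0, 2.926]
ft_force: [0.4, -0.4, -0.5]
gripper_width: 41.9
t10.20 p [530.7  49.5 132.7] rpy [-3.141 -0.     2.926] fix x 0.6 y -1.4 F fix 0.49 -0.33 -0.51 M [ 0.07   0.047 -0.014] w 41.9 q7 1.00
trans cm [0.06 0.14 2.97] rot [-0.    -0.    -0.004]
```

```bash
python3 -m creep '[{"fingers":4.2,"translation":[0,0.05,0.4],"rot":[0,0,0]},{"fingers":4.2,"translation":[0,0.05,0.8],"rot":[0,0,0]},{"fingers":4.2,"translation":[0,0.05,1.2],"rot":[0,0,0]},{"fingers":4.2,"translation":[0,0.05,1.6],"rot":[0,0,0]},{"fingers":4.2,"translation":[0,0.05,2],"rot":[0,0,0]}]'; python3 -c "
from h import *
goal(0,0,103,2.93)"
```

```text
t: 10.62
eef_pos: [530.9, 50.2, 113.0]
eef_rot: [-3.142, 0.0, 2.927]
ft_force: [0.4, 0.3, 0.1]
gripper_width: 41.9
t10.62 p [530.9  50.2 113. ] rpy [-3.142  0.     2.927] fix x 0.6 y -0.7 F fix 0.29 0.33 0.07 M [ 0.041 -0.009  0.038] w 41.9 q7 0.98
trans cm [0.06 0.07 1.  ] rot [-0.     0.    -0.003]
```

```bash
python3 -m creep '[{"fingers":4.2,"translation":[0.06,0.05,0.3],"rot":[0,0,0]},{"fingers":4.2,"translation":[0.06,0.05,0.6],"rot":[0,0,0]},{"fingers":4.2,"translation":[0.06,0.05,0.9],"rot":[0,0,0]},{"fingers":3.0,"translation":[0.06,0.05,0.9],"rot":[0,0,0]},{"fingers":2.4,"translation":[0.06,0.05,0.9],"rot":[0,0,0]}]' 70; python3 -c "
from h import *
st()"
```

```text
t: 11.03
eef_pos: [530.4, 50.8, 104.2]
eef_rot: [-3.141, -0.0, 2.927]
ft_force: [0.4, -0.3, 1.4]
gripper_width: 24.1
t11.03 p [530.4  50.8 104.2] rpy [-3.141 -0.     2.927] fix x -0.1 y -0.2 F fix 0.43 -0.19 1.38 M [0.007 0.009 0.05 ] w 24.1 q7 0.97
```

```bash
python3 -m creep '[{"fingers":1.8,"translation":[0,0,0],"rot":[0,0,0]},{"fingers":1.6,"translation":[0,0,0],"rot":[0,0,0]},{"fingers":1.0,"translation":[0,0,0],"rot":[0,0,0]},{"fingers":1.0,"translation":[0,0,0],"rot":[0,0,0]},{"fingers":1.0,"translation":[0,0,0],"rot":[0,0,0]}]' 70; python3 -c "
from h import *
st()"
```

```text
t: 11.45
eef_pos: [530.4, 50.1, 104.8]
eef_rot: [-3.14, 0.0, 2.926]
ft_force: [-3.1, -3.8, 4.7]
gripper_width: 12.7
t11.45 p [530.4  50.1 104.8] rpy [-3.14   0.     2.926] fix x 0.1 y -0.9 F fix -2.28 -4.4 4.74 M [-0.524  0.587  0.098] w 12.7 q7 0.97
```

```bash
cat >> h.py <<'E'
def mz(n=5):
    a=[]
    for i in range(n):
        r.camera('side'); s=r.observe(); f=np.array(s['ft_force']); a.append(np.r_[s['torque'],f[:2]@fx,f[:2]@fy,f[2],s['eef_rot'][2],s['gripper_width']])
    a=np.array(a); m=a.mean(0); print('t%.2f'%s['t'],'Mxyz',m[:3].round(3),'sd',a[:,2].std().round(3),'F fix',m[3:6].round(2),'yaw %.4f w %.1f'%(m[6],m[7]),'p',s['eef_pos'].round(1))
E
python3 -c "
from h import *
mz(3)"
python3 -m creep '[{"fingers":1.0,"translation":[0,-0.05,0],"rot":[0,0,0.02]},{"fingers":1.0,"translation":[0,-0.1,0],"rot":[0,0,0.04]},{"fingers":1.0,"translation":[0,-0.1,0],"rot":[0,0,0.06]},{"fingers":1.0,"translation":[0,-0.1,0],"rot":[0,0,0.08]},{"fingers":1.0,"translation":[0,-0.1,0],"rot":[0,0,0.08]}]' 70; python3 -c "
from h import *
mz(3)"
```

```text
t11.60 Mxyz [-0.498  0.596  0.082] sd 0.021 F fix [-1.87 -2.95  5.08] yaw 2.9263 w 12.5 p [530.4  50.1 104.8]
t: 12.02
eef_pos: [530.4, 50.1, 104.7]
eef_rot: [3.141, 0.001, 2.845]
ft_force: [-1.6, -0.7, 6.0]
gripper_width: 12.8
t12.17 Mxyz [-0.044  0.415  0.123] sd 0.011 F fix [-2.26 -0.82  5.75] yaw 2.8457 w 12.9 p [530.4  50.1 104.7]
```

```bash
python3 -m creep '[{"fingers":1.0,"translation":[0,0,0],"rot":[0,0,0.02]},{"fingers":1.0,"translation":[0,0,0],"rot":[0,0,0.04]},{"fingers":1.0,"translation":[0,0,0],"rot":[0,0,0.06]},{"fingers":1.0,"translation":[0,0,0],"rot":[0,0,0.08]},{"fingers":1.0,"translation":[0,0,0],"rot":[0,0,0.08]}]' 70; python3 -c "
from h import *
mz(3)"
```

```text
t: 12.58
eef_pos: [530.4, 50.1, 104.7]
eef_rot: [3.141, 0.001, 2.765]
ft_force: [-3.1, -1.0, 6.7]
gripper_width: 12.6
t12.73 Mxyz [-0.031  0.457  0.103] sd 0.018 F fix [-1.87 -0.8   6.19] yaw 2.7657 w 12.7 p [530.4  50.  104.8]
```

```bash
python3 -m creep '[{"fingers":1.0,"translation":[0,0,0],"rot":[0,0,0.015]},{"fingers":1.0,"translation":[0,0,0],"rot":[0,0,0.03]},{"fingers":1.0,"translation":[0,0,0],"rot":[0,0,0.045]},{"fingers":1.0,"translation":[0,0,0],"rot":[0,0,0.06]},{"fingers":1.0,"translation":[0,0,0],"rot":[0,0,0.06]}]' 70; python3 -c "
from h import *
mz(3)"
```

```text
t: 13.15
eef_pos: [530.4, 50.0, 104.8]
eef_rot: [3.141, 0.001, 2.705]
ft_force: [-3.3, -0.3, 5.6]
gripper_width: 12.9
t13.30 Mxyz [-0.051  0.476  0.12 ] sd 0.015 F fix [-1.55 -0.68  6.  ] yaw 2.7058 w 12.8 p [530.4  50.  104.8]
```

```bash
python3 -m creep '[{"fingers":1.0,"translation":[0,0,0],"rot":[0,0,0.015]},{"fingers":1.0,"translation":[0,0,0],"rot":[0,0,0.03]},{"fingers":1.0,"translation":[0,0,0],"rot":[0,0,0.045]},{"fingers":1.0,"translation":[0,0,0],"rot":[0,0,0.06]},{"fingers":1.0,"translation":[0,0,0],"rot":[0,0,0.075]}]' 70; python3 -c "
from h import *
st();mz(1);mz(1);mz(1)"
```

```text
t: 13.72
eef_pos: [530.4, 50.0, 104.7]
eef_rot: [3.141, 0.001, 2.63]
ft_force: [-2.6, -0.2, 6.3]
gripper_width: 12.9
t13.72 p [530.4  50.  104.7] rpy [3.141e+00 1.000e-03 2.630e+00] fix x 0.1 y -1.0 F fix -2.48 -0.71 6.31 M [-0.082  0.501  0.317] w 12.9 q7 0.69
t13.77 Mxyz [-0.091  0.434  0.235] sd 0.0 F fix [-1.76 -0.23  6.27] yaw 2.6292 w 12.7 p [530.4  50.  104.7]
t13.82 Mxyz [-0.064  0.394  0.127] sd 0.0 F fix [-1.03 -2.16  5.52] yaw 2.6304 w 12.7 p [530.4  50.  104.8]
t13.87 Mxyz [-0.1    0.483  0.179] sd 0.0 F fix [-2.09 -0.41  6.41] yaw 2.6307 w 12.9 p [530.4  50.  104.7]
```

```bash
python3 -m creep '[{"fingers":1.0,"translation":[0,0,0],"rot":[0,0,0.015]},{"fingers":1.0,"translation":[0,0,0],"rot":[0,0,0.03]},{"fingers":1.0,"translation":[0,0,0],"rot":[0,0,0.045]},{"fingers":1.0,"translation":[0,0,0],"rot":[0,0,0.06]},{"fingers":1.0,"translation":[0,0,0],"rot":[0,0,0.075]}]' 70 >/dev/null; python3 -c "
from h import *
st()"
```

```text
t14.28 p [530.4  50.  104.8] rpy [3.141e+00 1.000e-03 2.555e+00] fix x 0.2 y -1.0 F fix -2.52 -1.73 6.39 M [-0.103  0.433  0.385] w 12.8 q7 0.62
```

```bash
python3 -m creep '[{"fingers":1.0,"translation":[0,0,0],"rot":[0,0,0.015]},{"fingers":1.0,"translation":[0,0,0],"rot":[0,0,0.03]},{"fingers":1.0,"translation":[0,0,0],"rot":[0,0,0.045]},{"fingers":1.0,"translation":[0,0,0],"rot":[0,0,0.06]},{"fingers":1.0,"translation":[0,0,0],"rot":[0,0,0.075]}]' 70 >/dev/null; python3 -c "
from h import *
st()"
```

```text
t14.70 p [530.4  50.  104.7] rpy [3.141e+00 1.000e-03 2.480e+00] fix x 0.1 y -1.0 F fix -1.28 -1.05 6.07 M [-0.117  0.482  0.335] w 12.5 q7 0.55
```

```bash
python3 -m creep '[{"fingers":1.0,"translation":[0,0,0],"rot":[0,0,0.015]},{"fingers":1.0,"translation":[0,0,0],"rot":[0,0,0.03]},{"fingers":1.0,"translation":[0,0,0],"rot":[0,0,0.045]},{"fingers":1.0,"translation":[0,0,0],"rot":[0,0,0.06]},{"fingers":1.0,"translation":[0,0,0],"rot":[0,0,0.075]}]' 70 >/dev/null; python3 -c "
from h import *
st()"
```

```text
t15.12 p [530.4  49.9 104.8] rpy [3.141e+00 1.000e-03 2.405e+00] fix x 0.1 y -1.1 F fix -1.48 -1.03 5.82 M [-0.139  0.499  0.359] w 12.8 q7 0.48
```

```bash
python3 -m creep '[{"fingers":1.0,"translation":[0,0,0],"rot":[0,0,0.015]},{"fingers":1.0,"translation":[0,0,0],"rot":[0,0,0.03]},{"fingers":1.0,"translation":[0,0,0],"rot":[0,0,0.045]},{"fingers":1.0,"translation":[0,0,0],"rot":[0,0,0.06]},{"fingers":1.0,"translation":[0,0,0],"rot":[0,0,0.075]}]' 70 >/dev/null; python3 -c "
from h import *
st()"
```

```text
t15.53 p [530.4  49.9 104.8] rpy [3.141e+00 1.000e-03 2.330e+00] fix x 0.1 y -1.1 F fix -2.33 -1.43 6.91 M [-0.17   0.458  0.325] w 12.5 q7 0.41
```

```bash
python3 -m creep '[{"fingers":1.0,"translation":[0,0,0],"rot":[0,0,0.015]},{"fingers":1.0,"translation":[0,0,0],"rot":[0,0,0.03]},{"fingers":1.0,"translation":[0,0,0],"rot":[0,0,0.045]},{"fingers":1.0,"translation":[0,0,0],"rot":[0,0,0.06]},{"fingers":1.0,"translation":[0,0,0],"rot":[0,0,0.075]}]' 70 >/dev/null; python3 -c "
from h import *
st()"
```

```text
t15.95 p [530.4  49.9 104.8] rpy [3.141e+00 1.000e-03 2.255e+00] fix x 0.1 y -1.1 F fix -2.7 -1.46 6.83 M [-0.205  0.49   0.273] w 12.8 q7 0.34
```

```bash
python3 -m creep '[{"fingers":1.0,"translation":[0,0,0],"rot":[0,0,0.015]},{"fingers":1.0,"translation":[0,0,0],"rot":[0,0,0.03]},{"fingers":1.0,"translation":[0,0,0],"rot":[0,0,0.045]},{"fingers":1.0,"translation":[0,0,0],"rot":[0,0,0.06]},{"fingers":1.0,"translation":[0,0,0],"rot":[0,0,0.075]}]' 70 >/dev/null; python3 -c "
from h import *
st()"
```

```text
t16.37 p [530.3  49.8 104.8] rpy [3.141e+00 1.000e-03 2.180e+00] fix x 0.1 y -1.2 F fix -2.92 -1.43 6.0 M [-0.168  0.507  0.311] w 12.5 q7 0.27
```

```bash
python3 -m creep '[{"fingers":1.0,"translation":[0,0,0],"rot":[0,0,0.015]},{"fingers":1.0,"translation":[0,0,0],"rot":[0,0,0.03]},{"fingers":1.0,"translation":[0,0,0],"rot":[0,0,0.045]},{"fingers":1.0,"translation":[0,0,0],"rot":[0,0,0.06]},{"fingers":1.0,"translation":[0,0,0],"rot":[0,0,0.075]}]' 70 >/dev/null; python3 -c "
from h import *
st()"
```

```text
t16.78 p [530.3  49.8 104.8] rpy [3.141e+00 1.000e-03 2.105e+00] fix x 0.1 y -1.2 F fix -2.95 -2.19 7.6 M [-0.23   0.602  0.34 ] w 12.6 q7 0.20
```

```bash
python3 -m creep '[{"fingers":1.0,"translation":[0,0,0],"rot":[0,0,0.015]},{"fingers":1.0,"translation":[0,0,0],"rot":[0,0,0.03]},{"fingers":1.0,"translation":[0,0,0],"rot":[0,0,0.045]},{"fingers":1.0,"translation":[0,0,0],"rot":[0,0,0.06]},{"fingers":1.0,"translation":[0,0,0],"rot":[0,0,0.075]}]' 70 >/dev/null; python3 -c "
from h import *
st()"
```

```text
t17.20 p [530.3  49.8 104.7] rpy [3.142e+00 1.000e-03 2.031e+00] fix x 0.0 y -1.2 F fix -2.95 -1.82 6.75 M [-0.265  0.618  0.525] w 12.8 q7 0.12
```

```bash
python3 -m creep '[{"fingers":1.0,"translation":[0,0,0],"rot":[0,0,0.002]},{"fingers":1.0,"translation":[0,0,0],"rot":[0,0,0.004]},{"fingers":1.0,"translation":[0,0,0],"rot":[0,0,0.006]},{"fingers":1.0,"translation":[0,0,0],"rot":[0,0,0.008]},{"fingers":1.0,"translation":[0,0,0],"rot":[0,0,0.01]}]' 70 >/dev/null; python3 -c "
from h import *
st();mz(4)"
```

```text
t17.62 p [530.3  49.8 104.8] rpy [3.141e+00 1.000e-03 2.021e+00] fix x 0.0 y -1.2 F fix -2.66 -1.88 6.57 M [-0.295  0.596  0.455] w 12.7 q7 0.12
t17.82 Mxyz [-0.269  0.564  0.453] sd 0.012 F fix [-2.56 -2.13  6.89] yaw 2.0212 w 12.8 p [530.3  49.8 104.7]
```

```bash
python3 -m creep '[{"fingers":1.0,"translation":[0,0,0],"rot":[0,0,0]},{"fingers":1.0,"translation":[0,0,0],"rot":[0,0,0]},{"fingers":1.0,"translation":[0,0,0],"rot":[0,0,0]},{"fingers":1.0,"translation":[0,0,0],"rot":[0,0,0.01]},{"fingers":1.0,"translation":[0,0,0],"rot":[0,0,0.02]}]' 70 >/dev/null; python3 -c "
from h import *
st();mz(1);mz(1);mz(1)"
```

```text
t18.23 p [530.3  49.8 104.7] rpy [3.141e+00 1.000e-03 2.001e+00] fix x 0.0 y -1.2 F fix -3.47 -1.83 7.21 M [-0.317  0.554  0.469] w 12.4 q7 0.10
t18.28 Mxyz [-0.293  0.617  0.442] sd 0.0 F fix [-3.43 -2.35  5.91] yaw 2.0001 w 12.7 p [530.3  49.8 104.8]
t18.33 Mxyz [-0.276  0.593  0.352] sd 0.0 F fix [-2.64 -2.47  6.7 ] yaw 2.0009 w 12.5 p [530.3  49.8 104.8]
t18.38 Mxyz [-0.272  0.573  0.425] sd 0.0 F fix [-3.68 -3.08  6.43] yaw 2.0011 w 13.0 p [530.3  49.8 104.7]
```

```bash
python3 -m creep '[{"fingers":1.0,"translation":[0,0,0],"rot":[0,0,0.004]},{"fingers":1.0,"translation":[0,0,0],"rot":[0,0,0.008]},{"fingers":1.0,"translation":[0,0,0],"rot":[0,0,0.012]},{"fingers":1.0,"translation":[0,0,0],"rot":[0,0,0.016]},{"fingers":1.0,"translation":[0,0,0],"rot":[0,0,0.02]}]' 70 >/dev/null; python3 -c "
from h import *
st();mz(1);mz(1);mz(1)"
```

```text
t18.80 p [530.3  49.8 104.7] rpy [3.141e+00 1.000e-03 1.981e+00] fix x 0.1 y -1.2 F fix -3.49 -2.33 7.03 M [-0.26   0.549  0.513] w 12.6 q7 0.08
t18.85 Mxyz [-0.273  0.568  0.5  ] sd 0.0 F fix [-2.3  -1.72  6.2 ] yaw 1.9809 w 13.1 p [530.3  49.8 104.8]
t18.90 Mxyz [-0.263  0.621  0.438] sd 0.0 F fix [-2.3  -3.26  6.83] yaw 1.9811 w 13.0 p [530.3  49.8 104.7]
t18.95 Mxyz [-0.284  0.605  0.371] sd 0.0 F fix [-2.14 -2.06  7.21] yaw 1.9813 w 12.7 p [530.3  49.8 104.7]
```

Moving torque is about 0.51 against 0.335 when free, so 0.17–0.18 above, inside the snug window. Geometry (contact near yaw 2.12) agrees. Release.

```bash
python3 -m creep '[{"fingers":2.0,"translation":[0,0,0],"rot":[0,0,0]},{"fingers":3.0,"translation":[0,0,0],"rot":[0,0,0]},{"fingers":3.8,"translation":[0,0,0],"rot":[0,0,0]},{"fingers":3.8,"translation":[0,0,0],"rot":[0,0,0]},{"fingers":3.8,"translation":[0,0,0],"rot":[0,0,0]}]' 70 >/dev/null; python3 -c "
from h import *
mz(2)"
```

```text
t19.47 Mxyz [ 0.043  0.014 -0.021] sd 0.007 F fix [ 0.37  0.07 -0.33] yaw 1.9816 w 38.1 p [530.2  49.9 104.2]
```

```bash
python3 -m creep '[{"fingers":3.8,"translation":[0,0,-0.5],"rot":[0,0,0]},{"fingers":3.8,"translation":[0,0,-1.2],"rot":[0,0,0]},{"fingers":3.8,"translation":[0,0,-2.2],"rot":[0,0,0]},{"fingers":3.8,"translation":[0,0,-3.4],"rot":[0,0,0]},{"fingers":3.8,"translation":[0,0,-4.6],"rot":[0,0,0]}]' >/dev/null; python3 -c "
from h import *
st()"
```

```text
t19.88 p [530.4  50.  152. ] rpy [3.141 0.    1.982] fix x 0.1 y -1.0 F fix -1.26 -0.47 -0.28 M [-0.015 -0.003  0.043] w 38.1 q7 0.11
```

```bash
python3 -m creep '[{"fingers":3.8,"translation":[0,0,-2],"rot":[0,0,0]},{"fingers":3.8,"translation":[0,0,-4],"rot":[0,0,0]},{"fingers":3.8,"translation":[0,0,-6],"rot":[0,0,0]},{"fingers":3.8,"translation":[0,0,-7],"rot":[0,0,0]},{"fingers":3.8,"translation":[0,0,-7],"rot":[0,0,0]}]' >/dev/null
python3 - <<'E'
from h import *
st()
ims=[]
for c,(v,u) in {'side':(160,190),'top':(150,170)}.items():
    im,d=r.camera(c); W=allw(c,d); dd=W[...,:2]-K;X=dd@fx;Y=dd@fy
    m=(abs(X)<11)&(Y<-60)&(Y>-170)&(W[...,2]>44)&(W[...,2]<64); print(c,'tail',np.sort(Y[m])[:6].round(1))
    m=(np.hypot(X,Y)<28)&(abs(W[...,2]-129)<6)
    if m.sum()>10:
        q=cv2.fitLine(W[m][:,:2].astype(np.float32),cv2.DIST_L2,0,.01,.01).ravel();print('bar deg',np.degrees(np.arctan2(q[1],q[0])))
    for n in ['spanner','cap_cup','fitting']:
        o=r.regions_of(c,n)
        if o: P=W[o[0]['pixels']];print(n,round(o[0]['score'],2),np.median(P,0).round(0))
    ims.append(cv2.resize(im[v:v+120,u:u+120,::-1],(400,400),interpolation=cv2.INTER_CUBIC))
cv2.imwrite('pics/end.png',np.hstack(ims))
E
```

```text
t20.30 p [531.5  50.2 223.4] rpy [3.137e+00 2.000e-03 1.982e+00] fix x 1.1 y -0.6 F fix -0.96 0.72 0.07 M [ 0.008  0.043 -0.013] w 38.2 q7 0.14
side tail [-119.8 -119.  -117.2 -116.8 -116.  -115.6]
bar deg -65.18218
spanner 0.49 [ 518. -379.    7.]
cap_cup 0.75 [672. 271.  48.]
fitting 0.77 [485. 345.  18.]
top tail [-121.  -120.6 -120.1 -119.7 -119.4 -118.7]
spanner 0.91 [ 542. -381.    7.]
cap_cup 0.69 [674. 273.  37.]
```

View pics/end.png

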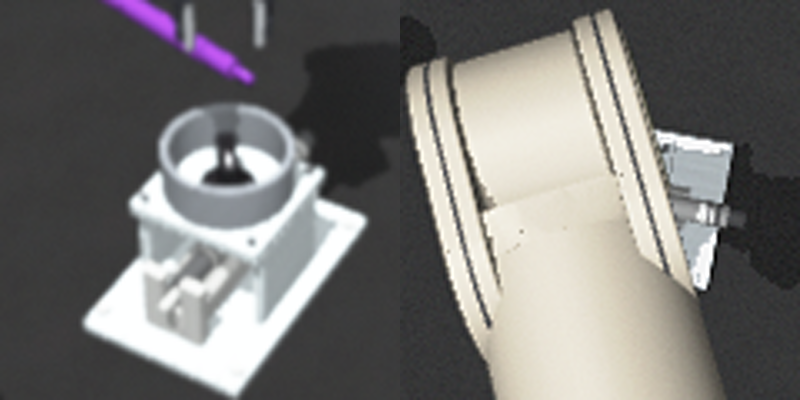

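```bash
python3 -m creep '[{"fingers":3.8,"translation":[0,0,0],"rot":[0,0,0]},{"fingers":3.8,"translation":[0,0,0],"rot":[0,0,0]},{"fingers":3.8,"translation":[0,0,0],"rot":[0,0,0]},{"fingers":3.8,"translation":[0,0,0],"rot":[0,0,0]},{"fingers":3.8,"translation":[0,0,0],"rot":[0,0,0]}]'; python3 -c "
from h import *
print(r.job_done())"
```

```text
t: 21.12
eef_pos: [530.2, 49.9, 220.3]
eef_rot: [-3.142, 0.0, 1.982]
ft_force: [-1.0, 0.0, -0.6]
gripper_width: 37.9
the job is handed in; nothing more can be done
None
```

I seated the injector against the end stop, clamped it with the knob, let go, and handed the job in at about 21 s. No verdict is reported.

- **Seating:** I pushed the tail with closed fingers at about 3 N. At the stop the push rose to 8 N and the tool stalled. After the clamping, both cameras showed the tail still at its seated position, about 120 mm behind the knob.
- **Clamping:** I gripped the bar and turned it clockwise by about 0.94 rad. Turning torque was about 0.335 N m when free and 0.50–0.51 N m at the end. That is about 0.17–0.18 above free, inside the snug window.
- **Release:** Wrist force was about zero after opening and lifting clear. The bar stayed at about −65°, where I left it (tool at −66.5°). I felt no contact with the guard.

**Checks that disagreed or fell short:**
- The torque readings are noisy, by about 0.03 N m. One reading of 0.525 N m on the way did not fit the others. Pad force itself cannot be measured, so the clamping force is inferred from torque and angle.
- In the last pictures the cup was within about 3 mm of where it started in both views, and the fitting likewise in the side view; the top view did not find it.
- The spanner's position came out up to about 26 mm off along its length. The network marked different parts of it, and across its length it was within 1 mm. The arm never went near it after the start.

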